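Space the next slide board off the drying slides

TASK

The slides on the lower board are drying and the next board has to rest clear of them. Lay the loose square spacer stick across the bare seat at the near end of the lower board, centred in the seat and parallel to the stick already lying at the far end (the flat thin strip is not thick enough); then set the upper slide board level on the two sticks, squarely above the lower board.

Things in the scene. Friction and masses are not known exactly. Their poses are not given: they have to be found in the camera images.
- lower_board: Lower board, grey, fixed, 230 (x) x 130 (y) x 12 mm; origin at centre of underside, x along its length away from the robot (yaw up to 0.3 rad). Four fixed glass slides, 1.6 mm thick, on top from x = -58 to +58 mm. Beyond engraved lines at x = -66 and +66 are bare seats for sticks lying along y, centred at x = -90 (near end, empty) and x = +90 mm (far end, taken).
- first_spacer: Spacer stick already on the lower board's far seat: plain light wood, 20 mm square, 130 mm long along y, loose; origin at the centre of its underside. It stays there.
- loose_spacer: Loose spacer stick on the worktop, to the right: plain light wood, 20 (x) x 130 (y) x 20 (z) mm, 30 to 50 g; origin at the centre of its underside. Grasp across its 20 mm width at the middle. A strip of the same wood and length, but 36 mm wide and only 9 mm thick, lies about 13 cm nearer or farther: not wanted.
- upper_board: Upper board, loose, on the worktop to the left: grey, 230 (x) x 130 (y) x 8 mm, 0.2 to 0.36 kg, with four fixed slides; origin at centre of underside. Over its centre an aluminium bow handle along y: bar 12 mm thick (x), 80 mm long, 26 to 42 mm above the origin, open beneath; grasp it across x at the middle. On two sticks its underside is 32 mm above the worktop.
Things that resemble listed ones, but are neither listed nor needed, are in the scene too. What is shaped like the loose_spacer but blue is not meant.

How it is judged:
By the outcome, as a careful person would: the job done as asked, in the order asked, and still so for the second after the job is handed in, with the robot touching nothing.
It also fails if it takes over 58 s, if anything falls off the work surface, if the arm or the gripper's body presses on something with over 40 N, if the wrist force passes 120 N, or if a joint passes its speed limit or range.

ROBOT

A 6-joint arm with a two-finger parallel gripper is mounted at the origin on a cart in front of the work surface, level with it; the furniture and walls round the work are solid. World frame = base frame: x ahead of the robot, y to its left, z up, the work surface at z = 0. Lengths are in mm, angles in degrees, forces in N, time in s.
With the tool pointing down it reaches from about 300 to 850 mm from the base axis. Payload 4.2 kg.
Tool frame: the origin (TCP) lies on the centre line of the jaws, within the pads' length; the fingertips stand 11 mm ahead of it and the grasp point (between the pads) lies 8 mm behind it; z points along the fingers, y is the line along which they close (so a half turn about z gives the same grasp; the last joint's range is limited). The gripper opens to 91 mm and grips with 3 to 60 N. Pads are 32 mm wide; open, the fingers measure 118 mm over their backs; the gripper's body (76 mm by 178 mm) begins 60 mm behind the grasp point.
Start: joints at [-76.203, 18.312, 89.639, -0, 72.044, -1.146], TCP at [148.268, -555.571, 224.976] pointing down, gripper open.
Joint ranges: [-177.97, 177.97], [-48.28, 115.42], [12.27, 149.76], [-77.06, 257.06], [2.81, 150.46], [-146.56, 146.56]. Speed limits (degrees/s): [147.25, 147.25, 180, 180, 180, 180].

INTERFACE

Orientations are given as [roll, pitch, yaw] about the fixed x, y, z axes, in that order (R = Rz(yaw) Ry(pitch) Rx(roll)).
In Python, from workcell import env, grab_frame, camera_model, models gives the robot as it stands.
- The arm moves only by the shell command python3 -m crank 'ROWS' [FORCE]. ROWS is text: rows parted by semicolons, each of 7 numbers parted by spaces: the closure, from -1 (fully open) to 1 (shut), so that 0 is half open, then the shift along the tool's x, y, z in mm, then the turn, a rotation vector about the tool's x, y, z in degrees. A call has 1 to 10 rows; each row shifts and turns the commanded pose from where the row before left it, along the tool's axes as they then stand; what a row does not reach is not made up. A row lasts 1/8 s, in which the tool goes at most 62.5 mm and 10.7 degrees, less where a joint would pass 70% of its speed; a pose out of reach is approached as far as the arm can. A call is refused whole if a number of a shift passes 62.5 or a number of a turn 10.7, either way. A call with a gripper value outside its range is refused whole. The fingers move at their own pace and stop on an object; FORCE is the grip in N (left out, the last holds). Time passes only in rows, so rows that do not move let the fingers close. It gives the time, the measured TCP pose, the force, the opening and the grip force at its end, in the units of the state.
- env.state(): the state, without advancing time (a new reading comes with each control period).
- grab_frame(name): name is "scene" or "top"; returns the picture (420x560x3 uint8, blue, green, red); there is no depth.
- camera_model(name): a dict with "K" (3x3 intrinsics, pixels), "k1" (the pictures are not rectified: a ray, as slopes to the right and down, at radius r is drawn at 1 + k1 r^2 times it, then the intrinsics apply), "R" (3x3) and "t" (3): a world point X has camera coordinates R X + t. Camera axes: x right, y down, z forward; pixel columns grow to the right and rows downward; lengths in mm; the calibration is good to about 2 mm. A picture is of the moment at which its call begins. camera_model takes no time and is no camera call.
- env.job_done(): hands the job in; it is judged then, once.
Trained networks look in the newest picture that a camera, given by its name, has taken for a name from the list of things; names that differ only in an ending like _2 or _b are one class to them, and where a whole thing is asked for, a point or a joint stands for the part that bears it (a point fixed in the world has none). Each returns a list of dicts, best first, with "p" (0 to 1); they miss things now and then, are a little off and sometimes report something else, mostly with a low value. They report only what shows in the picture. A call takes as long as a camera call. They do not tell look-alikes from the thing itself.
- models.search_frame(name, camera): "point" ([x, y, z] in mm, in world coordinates, good to about 4 mm: the middle of the surface that is visible of it).
The state is a dict: "time_s": time; "qpos": joint angles; "qvel": joint speeds; "effort": joint torques, N m; "ee_pos": TCP position; "ee_rot": TCP orientation; "force": force on the tool from outside, world axes, zero at the start; "torque": the same for the moment, N m; "gripper_width": finger opening in mm; "gripper_force": force on a finger pad.
Only numpy, scipy, OpenCV 4.12 (cv2) and the standard library are available. Lean on these libraries where they do the work, as an engineer would, in place of code of your own. Each camera call takes 0.05 s, during which the arm holds its last target. There are 200 camera calls.

## Working session

There is one attempt and no reset: what is moved stays moved. The work goes in short steps, Python scripts to look and compute and a shell command to move; the robot and the scene stay as the last step left them, time stands still between calls to the robot, and variables do not carry over. Pictures are saved under pics/ and viewed, at most 10 in all, crops included, and the job is handed in when it is done.

```bash
ls; mkdir -p pics; python3 - <<'E'
from workcell import env, grab_frame, camera_model, models
import cv2
for c in("scene","top"):
    cv2.imwrite(f"pics/{c}0.png",grab_frame(c))
    m=camera_model(c); print(c,{k:(v if k=='k1' else __import__('numpy').round(v,3).tolist()) for k,v in m.items()})
for n in("lower_board","first_spacer","loose_spacer","upper_board"):
    for c in("scene","top"):
        print(n,c,[( [round(x) for x in d["point"]],round(d["p"],2)) for d in models.search_frame(n,c)])
s=env.state(); print(s)
E
```

```text
pics
scene {'K': [[529.741, 0.0, 279.973], [0.0, 529.741, 213.355], [0.0, 0.0, 1.0]], 'k1': 0.04287318718530543, 'R': [[0.499, -0.866, -0.014], [-0.396, -0.214, -0.893], [0.771, 0.451, -0.45]], 't': [-443.538, 202.799, 1277.382]}
top {'K': [[399.94, 0.0, 279.131], [0.0, 399.94, 210.066], [0.0, 0.0, 1.0]], 'k1': -0.03276778113091879, 'R': [[0.016, -1.0, 0.003], [-0.975, -0.016, -0.223], [0.223, 0.0, -0.975]], 't': [-207.359, 541.215, 1463.513]}
lower_board scene [([531, 4, 9], 0.65)]
lower_board top [([546, 12, 13], 0.59)]
first_spacer scene []
first_spacer top [([646, -9, 33], 0.77)]
loose_spacer scene [([534, -251, 15], 0.84), ([394, -699, 20], 0.59), ([528, -432, 21], 0.55)]
loose_spacer top [([497, 274, 4], 0.73), ([545, -266, 18], 0.72), ([397, -690, 20], 0.65), ([530, -432, 22], 0.48)]
upper_board scene [([529, 244, 5], 0.8)]
upper_board top [([497, 275, 6], 0.94)]
{'time_s': 0.5, 'qpos': array([-7.62034126e+01,  1.83134659e+01,  8.96414898e+01,  3.93996685e-04,
        7.20441056e+01, -1.14429514e+00]), 'qvel': array([ 0.02180009,  0.01644651, -0.04864186,  0.07199933, -0.04000838,
       -0.00798364]), 'effort': array([-1.39153249e-04, -4.11992025e+01, -2.32039726e+01,  7.28454511e-02,
        3.84739169e-02, -1.56041239e-05]), 'ee_pos': array([ 148.26548238, -555.55229248,  224.9433121 ]), 'ee_rot': array([ 1.79999054e+02, -3.55988044e-04,  1.49407611e+01]), 'force': array([ 0.05741854,  0.4195862 , -0.85206014]), 'torque': array([ 0.06288095, -0.05799983,  0.01919777]), 'gripper_force': 0.0, 'gripper_width': 91.12427660086819}
```

View pics/scene0.png

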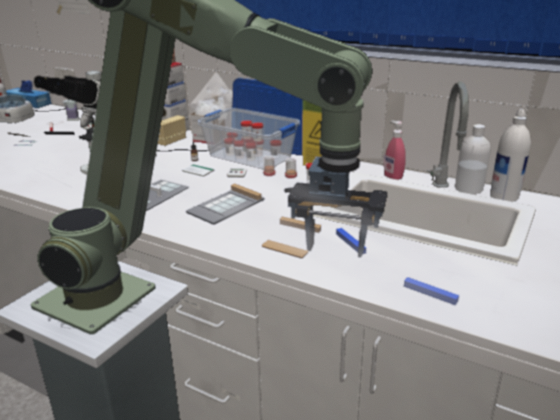

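View pics/top0.png

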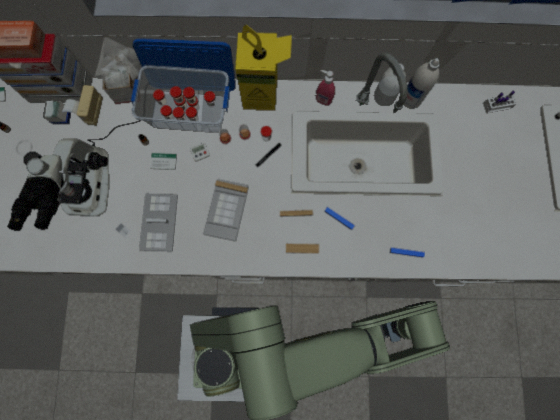

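Scene view: the board is at (227,203) with its stick at (246,190). There is a narrow wooden stick at (300,223), a wider wooden strip at (284,249), and blue sticks at (350,240) and (431,290). In the top view the upper board is at (158,222), the lower board at (226,210) and its far stick at (232,186).

Candidates for loose_spacer in the top view:
- wood, narrow, (296,213)
- wood, wide, (302,248), which is the thin strip
- blue, (339,218)
- blue, (407,252)

I choose (296,213) and will check it in a rectified close crop.

```bash
cat > h.py <<'E'
from workcell import env, grab_frame, camera_model, models
import numpy as np, cv2
def proj(cam,P):
    m=camera_model(cam); K=np.array(m["K"]); R=np.array(m["R"]); t=np.array(m["t"])
    d=np.array([m["k1"],0,0,0,0.])
    return cv2.projectPoints(np.asarray(P,float).reshape(-1,1,3),cv2.Rodrigues(R)[0],t,K,d)[0].reshape(-1,2)
def shot(cam,n=4):
    return np.mean([grab_frame(cam).astype(float) for _ in range(n)],0).astype(np.float32)
def rect(cam,img,z,x0,x1,y0,y1,s=1.0):
    "rectified plane z: rows go x1->x0, columns y1->y0"
    X,Y=np.meshgrid(np.arange(x1,x0,-s),np.arange(y1,y0,-s),indexing='ij')
    p=proj(cam,np.stack([X,Y,np.full_like(X,z)],-1)).astype(np.float32).reshape(*X.shape,2)
    return cv2.remap(img,p[...,0],p[...,1],cv2.INTER_CUBIC)
def unproj(cam,px,z):
    m=camera_model(cam); K=np.array(m["K"]); R=np.array(m["R"]); t=np.array(m["t"])
    u=cv2.undistortPoints(np.asarray(px,float).reshape(-1,1,2),K,np.array([m["k1"],0,0,0,0.])).reshape(-1,2)
    d=np.c_[u,np.ones(len(u))]@R; c=-R.T@t
    return c+d*((z-c[2])/d[:,2])[:,None]
E
python3 - <<'E'
from h import *
out=[]
for c in("top","scene"):
    im=shot(c); np.save(f"pics/{c}.npy",im)
    out.append(rect(c,im,15,370,690,-380,370))
cv2.imwrite("pics/rect.png",np.clip(np.vstack(out),0,255)[:600])
cv2.imwrite("pics/rect.png",cv2.resize(np.clip(np.vstack(out),0,255).astype(np.uint8),(690,590)))
E
```

```text
[ WARN:0@7.576] global loadsave.cpp:1063 imwrite_ Unsupported depth image for selected encoder is fallbacked to CV_8U.
```

View pics/rect.png

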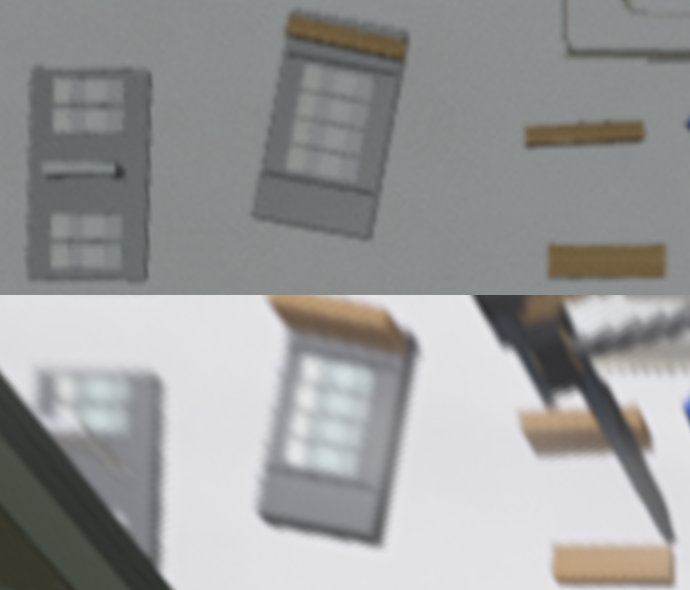

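The crop shows the narrow stick, the spacer, at crop (585,133) and the 36 mm wide strip nearer at (606,261), so the choice holds. Next I fit box silhouettes.

```bash
cat > fit.py <<'E'
from h import *
from scipy.optimize import minimize
S=6
def box(p,L,W,H,z0=0,dx=0,dy=0):
    x,y,a=p[:3]; c,s=np.cos(a),np.sin(a)
    return np.array([[x+c*(u+dx)-s*(v+dy),y+s*(u+dx)+c*(v+dy),z0+w] for u in(-L/2,L/2) for v in(-W/2,W/2) for w in(0,H)])
def crop(cam,img,P,m=14):
    q=proj(cam,P); a=np.floor(q.min(0)-m).astype(int); b=np.ceil(q.max(0)+m).astype(int)
    return a,cv2.resize(img[a[1]:b[1],a[0]:b[0]],None,fx=S,fy=S,interpolation=cv2.INTER_CUBIC)
def sil(cam,boxes,a,shape):
    M=np.zeros(shape,np.uint8)
    for P in boxes:
        q=(proj(cam,P)-a+.5)*S-.5
        cv2.fillConvexPoly(M,np.round(cv2.convexHull(q.astype(np.float32))*16).astype(np.int32),1,shift=4)
    return M>0
def fit(views,model,p0,sc):
    """views: list of (cam,img,maskfn); model(p)->list of boxes"""
    D=[]
    for cam,img,mf in views:
        a,c=crop(cam,img,np.vstack(model(p0)))
        M=mf(c).astype(np.uint8); cs,_=cv2.findContours(M,cv2.RETR_EXTERNAL,cv2.CHAIN_APPROX_NONE)
        M[:]=0; cv2.drawContours(M,[max(cs,key=cv2.contourArea)],-1,1,-1)
        D.append((cam,a,M>0))
    def f(q):
        p=p0+q*sc; e=0
        for cam,a,M in D:
            T=sil(cam,model(p),a,M.shape); e+=1-(T&M).sum()/(T|M).sum()
        return e/len(D)
    n=len(p0); best=None
    for k in range(2):
        s=np.vstack([np.zeros(n),np.eye(n)])*(1 if k==0 else -.5)
        x0=np.zeros(n) if best is None else best.x
        best=minimize(f,x0,method='Nelder-Mead',options=dict(initial_simplex=x0+s,xatol=.01,fatol=1e-4,maxiter=400))
    return p0+best.x*sc,1-best.fun
def wood(c):
    c=c.astype(float); return (c[...,2]-c[...,0])>.5*np.percentile(c[...,2]-c[...,0],97)
def dark(c):
    g=c.mean(-1); bg=np.percentile(g,90); lo=np.percentile(g,20); return (g<(bg+lo)/2)|wood2(c)
def wood2(c): return (c[...,2]-c[...,0])>25
def deg(p): return [round(float(v),1) for v in p[:2]]+[round(float(np.degrees(p[2])),2)]+[round(float(v),1) for v in p[3:]]
E
python3 - <<'E'
from fit import *
T=np.load("pics/top.npy"); Sc=np.load("pics/scene.npy")
sc=np.array([6,6,.06]); sz=np.array([6,6,.06,5])
m=lambda p:[box(p,20,130,20)]
p,s=fit([("top",T,wood)],m,np.array([545,-266,0.03]),sc); print("loose",deg(p),s)
m=lambda p:[box(p,36,130,9)]
p,s=fit([("top",T,wood)],m,np.array([405,-290,0.0]),sc); print("strip",deg(p),s)
m=lambda p:[box(p,230,130,8)]
p,s=fit([("top",T,dark)],m,np.array([497,275,0.0]),sc); print("upper",deg(p),s)
m=lambda p:[box(p,230,130,12),box(p,20,130,20,12,90)]
p0=np.array([550,12,-.18]);
for n,v in(("top",[("top",T,dark)]),("scene",[("scene",Sc,dark)])):
    p,s=fit(v,m,p0,sc); print("lower",n,deg(p),s)
m=lambda p:[box(p,230,130,12,p[3]),box(p,20,130,20,12+p[3],90)]
p,s=fit([("top",T,dark),("scene",Sc,dark)],m,np.r_[p,0.],sz); print("lower z",deg(p),s)
m=lambda p:[box(p,20,130,20,12)]
for n,i in(("top",T),("scene",Sc)):
    p,s=fit([(n,i,wood)],m,np.array([636,-5,-.18]),sc); print("first",n,deg(p),s)
E
```

```text
loose [547.7, -262.7, 1.03] 0.7601461038961039
strip [408.7, -290.2, 0.73] 0.8743611584327087
upper [502.4, 276.6, -0.75] 0.974311773073383
lower top [555.0, 11.7, -11.18] 0.9528530543497611
lower scene [561.4, 13.5, -10.8] 0.9838360804171766
lower z [555.7, 9.5, -10.81, 3.4] 0.9708706013615412
first top [647.5, -6.4, -13.3] 0.7753932284724073
first scene [656.0, -1.2, -18.34] 0.7388528138528139
```

```bash
python3 - <<'E'
from fit import *
T=np.load("pics/top.npy"); Sc=np.load("pics/scene.npy")
def ov(cam,img,Ps,c,k=6,sz=(390,290)):
    q=proj(cam,[c])[0]; a=np.round(q).astype(int)-np.array(sz)//2//k
    o=cv2.resize(np.clip(img[a[1]:a[1]+sz[1]//k,a[0]:a[0]+sz[0]//k],0,255).astype(np.uint8),sz,interpolation=cv2.INTER_NEAREST)
    for P in Ps:
        h=((proj(cam,P)-a+.5)*k-.5)
        for i in range(8):
            for j in(1,2,4):
                if not i&j: cv2.line(o,tuple(int(v) for v in h[i]),tuple(int(v) for v in h[i|j]),(0,0,255),1)
    return o
p=[555,11.7,np.radians(-11)]
L=[box(p,230,130,12),box(p,20,130,20,12,90)]
p2=[547.7,-262.7,.018]
a=ov("top",T,L,[555,12,12]);b=ov("scene",Sc,L,[555,12,12])
c=ov("top",T,[box(p2,20,130,20)],[545,-262,10],9);d=ov("scene",Sc,[box(p2,20,130,20)],[545,-262,10],7)
cv2.imwrite("pics/ov.png",np.vstack([np.hstack([a,b]),np.hstack([c,d])]))
E
```

```text
(no output)
```

View pics/ov.png

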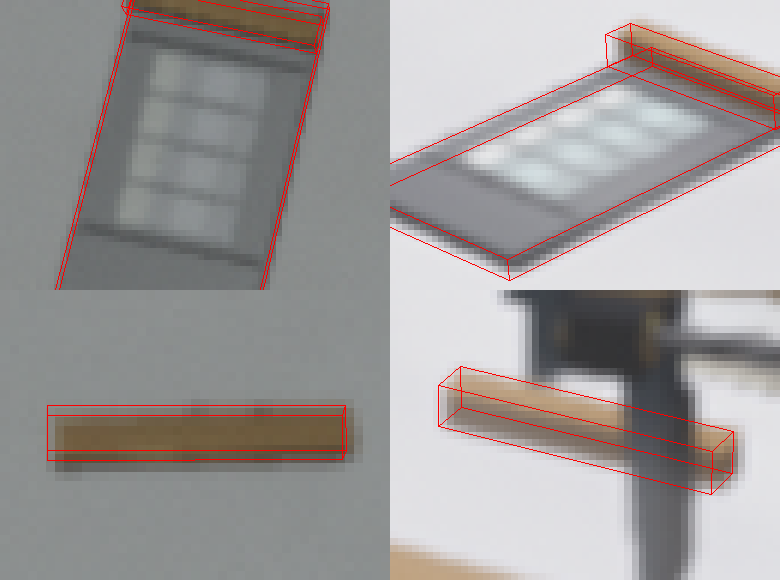

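Top-left and top-right: the lower board model is nearly aligned, about 1–2 px off in scene. Bottom-left: the spacer fit sits about 1.5 px too far because the mask dropped the dark front face. I'll switch to a colour-distance mask.

```bash
cat >> fit.py <<'E'
def diff(c):
    e=np.vstack([c[:12].reshape(-1,3),c[-12:].reshape(-1,3)]); bg=np.median(e,0)
    d=np.linalg.norm(c-bg,axis=-1); return d>.45*np.percentile(d,88)
def diffw(c):
    e=np.vstack([c[:12].reshape(-1,3),c[-12:].reshape(-1,3)]); bg=np.median(e,0)
    d=np.linalg.norm(c-bg,axis=-1); return d>.5*np.median(d[d>.5*np.percentile(d,99)])
E
python3 - <<'E'
from fit import *
T=np.load("pics/top.npy"); Sc=np.load("pics/scene.npy")
sc=np.array([6,6,.06])
m=lambda p:[box(p,20,130,20)]
p,s=fit([("top",T,diffw)],m,np.array([542,-266,0.03]),sc); print("loose",deg(p),s)
m=lambda p:[box(p,20,130,p[3])]
p,s=fit([("top",T,diffw)],m,np.array([542,-266,0.03,20]),np.r_[sc,5]); print("loose h",deg(p),s)
m=lambda p:[box(p,36,130,9)]
p,s=fit([("top",T,diffw)],m,np.array([405,-290,0.0]),sc); print("strip",deg(p),s)
m=lambda p:[box(p,230,130,8)]
p,s=fit([("top",T,diff)],m,np.array([497,275,0.0]),sc); print("upper",deg(p),s)
m=lambda p:[box(p,230,130,12),box(p,20,130,20,12,90)]
p0=np.array([550,12,-.18]);
for n,v in(("top",[("top",T,diff)]),("scene",[("scene",Sc,diff)])):
    p,s=fit(v,m,p0,sc); print("lower",n,deg(p),s)
E
```

```text
loose [545.4, -265.1, 2.97] 0.952431570555408
loose h [545.5, -265.0, 3.0, 17.4] 0.957647693552738
strip [407.6, -289.6, 0.58] 0.9604371399525584
upper [502.4, 276.6, -0.82] 0.9773379833886577
lower top [555.8, 11.2, -10.95] 0.9669192797052075Traceback (most recent call last):
  File "<stdin>", line 15, in <module>
  File "fit.py", line 33, in fit
    best=minimize(f,x0,method='Nelder-Mead',options=dict(initial_simplex=x0+s,xatol=.01,fatol=1e-4,maxiter=400))
    res = _minimize_neldermead(fun, x0, args, callback, bounds=bounds,
                               **options)
    fxr = func(xr)
    fx = function(np.copy(x), *(wrapper_args + args))
  File "fit.py", line 27, in f
    T=sil(cam,model(p),a,M.shape); e+=1-(T&M).sum()/(T|M).sum()
  File "fit.py", line 13, in sil
    q=(proj(cam,P)-a+.5)*S-.5
       ~~~~^^^^^^^
  File "h.py", line 4, in proj
    m=camera_model(cam); K=np.array(m["K"]); R=np.array(m["R"]); t=np.array(m["t"])
ValueError: time passes only in moves, steps and waits
```

```bash
cat >> h.py <<'E'
import functools
camera_model=functools.lru_cache(None)(camera_model)
def plan(x,y,z,yaw,n=None):
    s=env.state(); p=np.array(s["ee_pos"]); r,pt,w=s["ee_rot"]
    d=np.array([x,y,z])-p; dy=(yaw-w+90)%180-90
    n=n or int(np.ceil(max(abs(dy)/10.5,np.linalg.norm(d)/60,1)))
    for i in range(n):
        a=np.radians(w+dy*i/n); v=d/n
        print(np.round([np.cos(a)*v[0]+np.sin(a)*v[1],np.sin(a)*v[0]-np.cos(a)*v[1],-v[2],-dy/n],1))
E
python3 - <<'E'
from h import *
plan(545.5,-265,120,93)
E
```

```text
[ 51.  -19.8  11.7  -8.7]
[ 53.4 -11.9  11.7  -8.7]
[54.6 -3.7 11.7 -8.7]
[54.5  4.6 11.7 -8.7]
[53.2 12.7 11.7 -8.7]
[50.7 20.6 11.7 -8.7]
[47.  28.  11.7 -8.7]
[42.2 34.8 11.7 -8.7]
[36.5 40.7 11.7 -8.7]
```

```bash
python3 -m crank '-1 51 -20 12 0 0 -8.7; -1 53 -12 12 0 0 -8.7; -1 55 -4 12 0 0 -8.7; -1 54 5 12 0 0 -8.7; -1 53 13 12 0 0 -8.7; -1 51 21 12 0 0 -8.7; -1 47 28 12 0 0 -8.7; -1 42 35 12 0 0 -8.7; -1 37 41 10 0 0 -8.7; -1 0 0 0 0 0 0' 30; python3 - <<'E'
from h import *
s=env.state(); print(s["time_s"],s["ee_pos"],s["ee_rot"])
plan(545.5,-265,60,93)
cv2.imwrite("pics/s1.png",np.hstack([grab_frame("scene")[150:350,200:440]]).repeat(3,0).repeat(3,1))
E
```

```text
time_s: 2.15
ee_pos: [548.1, -261.8, 117.8]
ee_rot: [-180.0, -0.1, 93.5]
force: [0.1, -0.4, -0.3]
gripper_width: 91.4
gripper_force: 0.0
2.15 [ 548.14327916 -261.77672435  117.84053271] [-1.79983631e+02 -5.12255878e-02  9.35146012e+01]
[-3.1 -2.8 57.8  0.5]
```

View pics/s1.png

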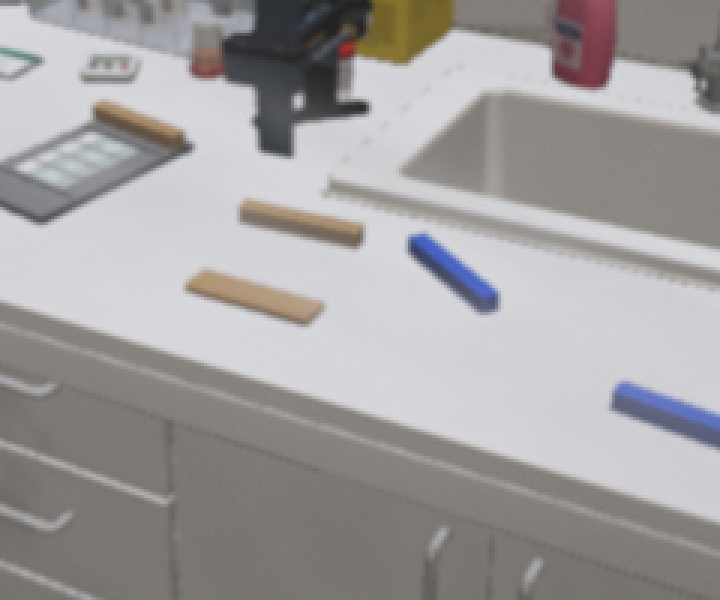

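The spacer stands unoccluded at crop (300,222), square in section, and the thin strip is at (255,297). A two-view fit with height free comes next.

```bash
python3 - <<'E'
from fit import *
T=np.load("pics/top.npy"); Sc=shot("scene"); np.save("pics/scene1.npy",Sc)
sc=np.array([6,6,.06]); 
p0=np.array([545.4,-265.1,.052])
m=lambda p:[box(p,20,130,20)]
p,s=fit([("scene",Sc,diffw)],m,p0,sc); print("loose scene",deg(p),s)
m=lambda p:[box(p,20,130,20,p[3])]
p,s=fit([("scene",Sc,diffw),("top",T,diffw)],m,np.r_[p0,0],np.r_[sc,5]); print("loose both z",deg(p),s)
m=lambda p:[box(p,230,130,12),box(p,20,130,20,12,90)]
p,s=fit([("scene",Sc,diff)],m,np.array([556,11,-.19]),sc); print("lower scene",deg(p),s)
m=lambda p:[box(p,230,130,8)]
p,s=fit([("scene",Sc,diff)],m,np.array([502,276,-.014]),sc); print("upper scene",deg(p),s)
E
```

```text
loose scene [550.0, -263.0, 1.08] 0.9127000916719554
loose both z [544.9, -265.1, 2.98, 1.9] 0.9248216476423169
lower scene [561.9, 13.4, -10.93] 0.9687807526553327
upper scene [497.2, 283.9, -0.6] 0.3696813073689629
```

```bash
python3 -m crank '-1 -3 -1.5 40 0 0 0.5; -1 0 0 40 0 0 0; -1 0 0 14 0 0 0; -1 0 0 7 0 0 0; -1 0 0 0 0 0 0; 0.9 0 0 0 0 0 0; 0.9 0 0 0 0 0 0;0.9 0 0 0 0 0 0;0.9 0 0 0 0 0 0;0.9 0 0 0 0 0 0' 30
```

```text
time_s: 3.65
ee_pos: [544.5, -267.4, 18.0]
ee_rot: [-180.0, 0.0, 92.7]
force: [-0.5, -0.4, -0.4]
gripper_width: 43.9
gripper_force: 0.0
```

```bash
python3 -m crank '0.9 0 0 0 0 0 0; 0.9 0 0 0 0 0 0;0.9 0 0 0 0 0 0;0.9 0 0 0 0 0 0'; python3 -m crank '0.9 0 0 0 0 0 0; 0.9 0 0 0 0 0 0'
```

```text
time_s: 4.15
ee_pos: [544.5, -267.4, 18.0]
ee_rot: [180.0, 0.0, 92.7]
force: [0.8, -0.1, -0.3]
gripper_width: 19.5
gripper_force: 30.0
time_s: 4.4
ee_pos: [544.5, -267.4, 18.0]
ee_rot: [180.0, 0.0, 92.7]
force: [0.1, 0.6, -0.0]
gripper_width: 19.7
gripper_force: 30.0
```

```bash
python3 -m crank '0.9 0 0 -40 0 0 0; 0.9 0 0 -50 0 0 0; 0.9 0 0 -12 0 0 0; 0.9 0 0 0 0 0 0' ; python3 - <<'E'
from h import *
plan(466.3,26,120,78.8)
E
```

```text
time_s: 4.9
ee_pos: [544.5, -267.4, 120.3]
ee_rot: [180.0, 0.0, 92.7]
force: [-0.1, -0.5, -1.8]
gripper_width: 19.7
gripper_force: 30.0
[ 49.5 -10.7   0.1   2.3]
[ 49.  -12.7   0.1   2.3]
[ 48.4 -14.7   0.1   2.3]
[ 47.8 -16.6   0.1   2.3]
[ 47.1 -18.5   0.1   2.3]
[ 46.3 -20.4   0.1   2.3]
```

```bash
python3 -m crank '0.9 49 -11 0 0 0 2.3; 0.9 49 -13 0 0 0 2.3; 0.9 48 -15 0 0 0 2.3; 0.9 48 -17 0 0 0 2.3; 0.9 47 -18 0 0 0 2.3; 0.9 46 -20 0 0 0 2.3; 0.9 0 0 50 0 0 0; 0.9 0 0 10 0 0 0; 0.9 0 0 0 0 0 0; 0.9 0 0 0 0 0 0' ; python3 - <<'E'
from h import *
plan(466.3,26,33,78.8)
a=grab_frame("scene"); b=grab_frame("top")
cv2.imwrite("pics/s2.png",np.hstack([cv2.resize(a[140:260,150:290],(420,360)),cv2.resize(b[150:270,165:285],(360,360))]))
E
```

```text
time_s: 6.15
ee_pos: [466.5, 24.2, 60.7]
ee_rot: [179.9, -0.0, 78.9]
force: [-0.1, 0.3, -0.6]
gripper_width: 19.9
gripper_force: 30.0
[ 1.7 -0.5 27.7  0.1]
```

View pics/s2.png

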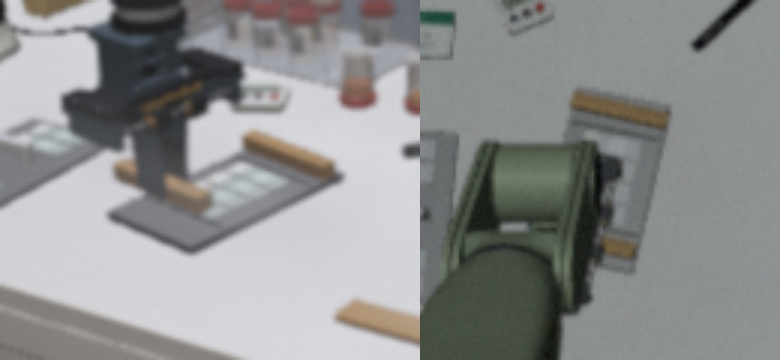

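The stick is held level over the near seat: scene crop (160,185), with its end showing in the top crop at (620,247). Now I set it down and release part-way.

```bash
python3 -m crank '0.9 1.7 -0.5 18 0 0 0; 0.9 0 0 8 0 0 0; 0.9 0 0 3 0 0 0; 0.9 0 0 1 0 0 0; 0.9 0 0 0 0 0 0' ; python3 -m crank '0.3 0 0 0 0 0 0; 0.1 0 0 0 0 0 0;0.1 0 0 0 0 0 0;0.1 0 0 -8 0 0 0; 0 0 0 -40 0 0 0; 0 0 0 -60 0 0 0; -0.1 0 0 -60 0 0 0;-0.3 0 0 -10 0 0 0'; python3 - <<'E'
from h import *
plan(502.4,276.6,150,89.2)
E
```

```text
time_s: 6.88
ee_pos: [465.7, 26.4, 30.2]
ee_rot: [180.0, -0.0, 78.9]
force: [-0.9, 0.3, -0.3]
gripper_width: 19.9
gripper_force: 30.0
time_s: 7.88
ee_pos: [467.7, 26.6, 212.8]
ee_rot: [179.4, -0.1, 78.9]
force: [0.4, 0.7, -0.4]
gripper_width: 57.2
gripper_force: 0.0
[50.4 -2.8 12.6 -2.1]
[50.5 -1.  12.6 -2.1]
[50.5  0.8 12.6 -2.1]
[50.4  2.6 12.6 -2.1]
[50.3  4.4 12.6 -2.1]
```

Move above the upper board, which also clears the view of the lower board for a check.

```bash
python3 -m crank '-0.3 50 -3 12 0 0 -2; -0.3 50 -1 13 0 0 -2; -0.3 50 1 13 0 0 -2; -0.3 50 3 13 0 0 -2; -0.3 50 4 13 0 0 -2; -0.3 0 0 0 0 0 0; -0.3 0 0 0 0 0 0'; python3 - <<'E'
from fit import *
T2=shot("top"); np.save("pics/top2.npy",T2); S2=shot("scene"); np.save("pics/scene2.npy",S2); T=np.load("pics/top.npy")
sc=np.array([6,6,.06])
# residual offset between full fits
m=lambda p:[box(p,230,130,12),box(p,20,130,20,12,90),box(p,20,130,20,12,-90)]
p,s=fit([("top",T2,diff)],m,np.array([555.8,11.2,-.19]),sc); print("lower top",deg(p),s)
pl=p
p,s=fit([("scene",S2,diff)],m,np.array([561,13,-.19]),sc); print("lower scene",deg(p),s)
o=[]
for c,i,q in(("top",T2,pl),("scene",S2,p)):
    r=rect(c,i,32,420,700,-110,120,1/1.6); 
    for k in(90,-90):
        B=box(q,20,130,0,32,k)[[0,2,6,4]]; pts=np.c_[(120-B[:,1])*1.6,(700-B[:,0])*1.6]
        r=np.ascontiguousarray(r); cv2.polylines(r,[pts.astype(np.int32)],True,(0,0,255),1)
    o.append(r)
cv2.imwrite("pics/chk.png",np.clip(np.hstack(o),0,255).astype(np.uint8))
E
```

```text
time_s: 8.75
ee_pos: [499.3, 273.7, 143.2]
ee_rot: [-179.9, 0.1, 89.0]
force: [-0.4, -1.1, 0.2]
gripper_width: 59.3
gripper_force: 0.0
lower top [555.6, 11.0, -11.13] 0.9739251814628699
lower scene [561.3, 13.7, -10.93] 0.9644864420706656
```

View pics/chk.png

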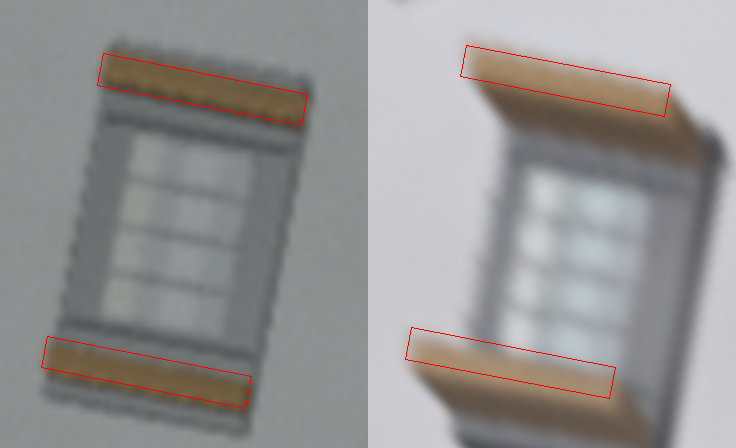

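Left (top view): both sticks lie across the board. The near one, around (150,375), looks a few mm closer than nominal. I'll measure this with profiles along the board axis.

```bash
cat > prof.py <<'E'
from fit import *
def bprof(cam,img,p,z,us,vs):
    U,V=np.meshgrid(us,vs,indexing='ij'); c,s=np.cos(p[2]),np.sin(p[2])
    P=np.stack([p[0]+c*U-s*V,p[1]+s*U+c*V,np.full_like(U,z)],-1)
    q=proj(cam,P).astype(np.float32).reshape(*U.shape,2)
    return cv2.remap(img,q[...,0],q[...,1],cv2.INTER_CUBIC)
def edges(w,us):
    t=(np.min(w)+np.max(w))/2; i=np.where(np.diff((w>t).astype(int)))[0]
    return [round(float(us[k]+(t-w[k])/(w[k+1]-w[k])*(us[k+1]-us[k])),1) for k in i]
def sticks(cam,img,p):
    for n,c in(("far",90),("near",-90)):
        us=np.arange(c-28,c+28,.5)
        for v0,v1 in((-55,-20),(20,55),(-55,55)):
            a=bprof(cam,img,p,32,us,np.arange(v0,v1,1.)); w=(a[...,2]-a[...,0]).mean(1); print(n,v0,v1,edges(w,us))
        vs=np.arange(-85,85,.5); e=edges((lambda a:(a[...,2]-a[...,0]).mean(0))(bprof(cam,img,p,32,np.arange(c-5,c+4,1.),vs)),vs); print(n,"ends",e)
E
python3 - <<'E'
from prof import *
T2=np.load("pics/top2.npy"); S2=np.load("pics/scene2.npy")
p=np.array([555.6,11.,np.radians(-11)]);
sticks("top",T2,p)
us=np.arange(-125,125,1.); a=bprof("top",T2,p,12,us,np.arange(-55,55,1.)).mean((1,2))
print([(int(u),int(v)) for u,v in zip(us,a)][::2])
E
```

```text
far -55 -20 [80.0, 100.5]
far 20 55 [82.0, 102.7]
far -55 55 [81.0, 101.6]
far ends [-65.5, 63.5]
near -55 -20 [-103.3, -83.8]
near 20 55 [-103.3, -83.4]
near -55 55 [-103.3, -83.6]
near ends [-65.3, 64.1]
[(-125, 143), (-123, 143), (-121, 142), (-119, 136), (-117, 124), (-115, 112), (-113, 105), (-111, 105), (-109, 110), (-107, 112), (-105, 104), (-103, 94), (-101, 86), (-99, 84), (-97, 87), (-95, 91), (-93, 92), (-91, 91), (-89, 89), (-87, 88), (-85, 88), (-83, 91), (-81, 97), (-79, 103), (-77, 109), (-75, 113), (-73, 114), (-71, 112), (-69, 105), (-67, 96), (-65, 92), (-63, 95), (-61, 103), (-59, 113), (-57, 122), (-55, 128), (-53, 132), (-51, 134), (-49, 134), (-47, 134), (-45, 134), (-43, 134), (-41, 134), (-39, 134), (-37, 134), (-35, 132), (-33, 129), (-31, 124), (-29, 122), (-27, 123), (-25, 127), (-23, 131), (-21, 133), (-19, 134), (-17, 134), (-15, 133), (-13, 133), (-11, 133), (-9, 133), (-7, 133), (-5, 132), (-3, 128), (-1, 124), (1, 121), (3, 122), (5, 126), (7, 130), (9, 132), (11, 133), (13, 133), (15, 133), (17, 133), (19, 133), (21, 133), (23, 133), (25, 131), (27, 128), (29, 123), (31, 121), (33, 122), (35, 126), (37, 129), (39, 132), (41, 133), (43, 133), (45, 133), (47, 133), (49, 133), (51, 133), (53, 132), (55, 131), (57, 127), (59, 122), (61, 115), (63, 103), (65, 92), (67, 87), (69, 90), (71, 98), (73, 105), (75, 110), (77, 110), (79, 106), (81, 96), (83, 83), (85, 75), (87, 74), (89, 80), (91, 87), (93, 91), (95, 92), (97, 90), (99, 89), (101, 88), (103, 89), (105, 92), (107, 97), (109, 103), (111, 107), (113, 112), (115, 119), (117, 128), (119, 136), (121, 142), (123, 145)]
```

```bash
python3 - <<'E'
from prof import *
T2=np.load("pics/top2.npy"); S2=np.load("pics/scene2.npy")
def line(cam,img,p,c,v0,v1):
    us=np.arange(c-7,c+7,.25); a=bprof(cam,img,p,12,us,np.arange(v0,v1,1.)).mean((1,2)); i=a[4:-4].argmin()+4
    f=np.polyfit(us[i-4:i+5],a[i-4:i+5],2); return round(-f[1]/2/f[0],1)
for cam,img,p in(("top",T2,[555.6,11.,np.radians(-11)]),("scene",S2,[561.3,13.7,np.radians(-11)])):
    p=np.array(p); print(cam)
    for c in(66,-66): print(c,[line(cam,img,p,c,*v) for v in((-55,-20),(-20,20),(20,55))])
    # side edges of the board
    vs=np.arange(-85,85,.5); b=bprof(cam,img,p,12,np.arange(-62,62,1.),vs).mean((0,2)); print("sides",edges(-b,vs))
    if cam=="scene": sticks(cam,img,p)
E
```

```text
top
66 [np.float64(67.2), np.float64(67.1), np.float64(67.2)]
-66 [np.float64(-64.8), np.float64(-64.9), np.float64(-64.9)]
sides [-67.4, -36.6, 40.2, 65.9]
scene
66 [np.float64(67.7), np.float64(69.8), np.float64(70.6)]
-66 [np.float64(-68.8), np.float64(-65.2), np.float64(-64.9)]
sides [-79.1, -35.0, 44.3, 60.1]
far -55 -20 [65.1, 97.2]
far 20 55 [72.5, 99.6]
far -55 55 [69.7, 98.3]
far ends [-70.6, 60.5]
near -55 -20 [-86.2]
near 20 55 [-112.3, -86.3]
near -55 55 [-116.0, -86.1]
near ends [-70.2, 63.2]
```

The lines put the board centre at u=+1.2, so the near stick sits about 4.5 mm too far toward the robot; laterally it is fine. The far stick is yawed about −1.6° to the board. I'll regrasp and shift it +4.5 mm with a small turn.

```bash
python3 - <<'E'
from h import *
plan(465.7,26.4,140,78.9)
E
```

```text
[-49.6  -5.9   0.9   2. ]
[-49.8  -4.2   0.9   2. ]
[-49.9  -2.5   0.9   2. ]
[-50.   -0.7   0.9   2. ]
[-50.    1.    0.9   2. ]
```

```bash
python3 -m crank '-0.3 -49.5 -6 1 0 0 2; -0.3 -50 -4 1 0 0 2; -0.3 -50 -2.5 1 0 0 2; -0.3 -50 -1 1 0 0 2; -0.3 -50 1 0 0 0 2; -0.1 0 0 50 0 0 0; -0.1 0 0 35 0 0 0; -0.1 0 0 0 0 0 0;-0.1 0 0 0 0 0 0'; python3 - <<'E'
from h import *
plan(465.7,26.4,31,78.9)
E
```

```text
time_s: 10.28
ee_pos: [466.6, 26.7, 56.1]
ee_rot: [179.9, -0.0, 78.9]
force: [0.6, -0.2, -0.1]
gripper_width: 50.6
gripper_force: 0.0
[-0.5 -0.9 25.1  0. ]
```

```bash
python3 -m crank '-0.1 -0.5 -1 18 0 0 0; -0.1 0 0 7 0 0 0; -0.1 0 0 0 0 0 0; 0.9 0 0 0 0 0 0; 0.9 0 0 0 0 0 0; 0.9 0 0 0 0 0 0;0.9 0 0 0 0 0 0;0.9 0 0 0 0 0 0;0.9 0 0 0 0 0 0' 20; python3 -m crank '0.9 0 0 -4 0 0 0; 0.9 0 4.5 0 0 0 0.8; 0.9 0 0 0 0 0 0'
```

```text
time_s: 11.4
ee_pos: [464.7, 26.4, 30.1]
ee_rot: [180.0, 0.0, 78.9]
force: [-0.6, -0.8, 3.0]
gripper_width: 20.2
gripper_force: 20.0
time_s: 11.78
ee_pos: [469.4, 25.5, 33.9]
ee_rot: [180.0, -0.0, 78.1]
force: [-0.6, 1.3, 0.0]
gripper_width: 20.1
gripper_force: 20.0
```

```bash
python3 -m crank '0.9 0 0.8 2 0 0 0; 0.9 0 0 1.8 0 0 0; 0.9 0 0 0 0 0 0; 0.3 0 0 0 0 0 0; 0.1 0 0 0 0 0 0; 0.1 0 0 0 0 0 0;0.1 0 0 -10 0 0 0; -0.2 0 0 -50 0 0 0; -0.3 0 0 -60 0 0 0'; python3 - <<'E'
from h import *
plan(502.4,276.6,120,89.2)
E
```

```text
time_s: 12.9
ee_pos: [469.0, 25.3, 151.3]
ee_rot: [-179.9, 0.0, 78.1]
force: [1.2, 0.2, -1.1]
gripper_width: 57.4
gripper_force: 0.0
[50.6 -3.8  6.3 -2.2]
[50.7 -1.8  6.3 -2.2]
[50.7  0.1  6.3 -2.2]
[50.7  2.1  6.3 -2.2]
[50.5  4.   6.3 -2.2]
```

```bash
python3 -m crank '-0.3 50.5 -4 6 0 0 -2.2; -0.3 51 -2 6 0 0 -2.2; -0.3 51 0 6 0 0 -2.2; -0.3 51 2 6 0 0 -2.2; -0.3 50.5 4 6 0 0 -2.2; -0.3 0 0 0 0 0 0;-0.3 0 0 0 0 0 0'; python3 - <<'E'
from prof import *
T3=shot("top"); np.save("pics/top3.npy",T3)
sticks("top",T3,np.array([555.6,11.,np.radians(-11)]))
T=np.load("pics/top.npy"); p=np.array([502.4,276.6,np.radians(-.8)])
us=np.arange(-130,130,.5); vs=np.arange(-85,85,.5)
for v in((-55,-42),(42,55)): print("ends",edges(-bprof("top",T,p,8,us,np.arange(*v,1.)).mean((1,2)),us))
for u in((-105,-85),(85,105)): print("sides",edges(-bprof("top",T,p,8,np.arange(*u,1.),vs).mean((0,2)),vs))
us=np.arange(-25,25,1.); print("bar",[int(x) for x in bprof("top",T,p,42,us,np.arange(-30,30,1.)).mean((1,2))])
vs=np.arange(-60,60,2.); print("barlen",[int(x) for x in bprof("top",T,p,42,np.arange(-3,4,1.),vs).mean((0,2))])
plan(502.4,276.6,60,89.2)
E
```

```text
time_s: 13.78
ee_pos: [502.4, 277.1, 120.3]
ee_rot: [-180.0, 0.0, 89.2]
force: [0.1, 0.4, 0.4]
gripper_width: 59.2
gripper_force: 0.0
far -55 -20 [79.9, 100.4]
far 20 55 [82.0, 102.7]
far -55 55 [81.0, 101.6]
far ends [-65.6, 63.6]
near -55 -20 [-99.7, -80.2]
near 20 55 [-98.5, -78.7]
near -55 55 [-99.1, -79.4]
near ends [-65.5, 64.0]
ends [-117.6, 116.6]
ends [-116.4, 2.6, 12.1, 114.9]
sides [-66.9, -37.8, 40.2, 65.5]
sides [-68.5, -36.1, 39.3, 65.4]
bar [104, 104, 104, 104, 104, 104, 104, 104, 104, 103, 103, 102, 101, 98, 94, 90, 88, 89, 93, 98, 106, 113, 120, 126, 130, 133, 134, 133, 131, 128, 124, 121, 117, 113, 109, 107, 105, 103, 103, 103, 104, 103, 103, 103, 103, 103, 103, 103, 103, 103]
barlen [106, 106, 105, 106, 102, 95, 83, 72, 66, 66, 83, 109, 127, 127, 128, 127, 128, 128, 129, 129, 130, 129, 129, 128, 128, 129, 130, 130, 130, 129, 129, 129, 129, 128, 129, 129, 128, 129, 131, 133, 133, 132, 132, 132, 133, 133, 132, 131, 130, 122, 112, 106, 104, 102, 102, 105, 111, 123, 134, 139]
[ 0.1 -0.2 30.3 -0.1]
[ 0.1 -0.2 30.3 -0.1]
```

The near stick is now at −90.4 (relative), parallel to the far one within about 0.5°. The bar is at about (503, 276). Descend and grasp the handle.

```bash
python3 -m crank '-0.3 -1 0.8 50 0 0 0; -0.3 0 0 32 0 0 0; -0.3 0 0 9 0 0 0; -0.3 0 0 3 0 0 0; -0.3 0 0 0 0 0 0; 0.9 0 0 0 0 0 0; 0.9 0 0 0 0 0 0;0.9 0 0 0 0 0 0;0.9 0 0 0 0 0 0;0.9 0 0 0 0 0 0' 45; python3 -m crank '0.9 0 0 0 0 0 0; 0.9 0 0 0 0 0 0; 0.9 0 0 0 0 0 0; 0.9 0 0 0 0 0 0'
```

```text
time_s: 15.22
ee_pos: [503.6, 276.6, 26.1]
ee_rot: [180.0, 0.0, 89.1]
force: [1.0, -0.7, -0.5]
gripper_width: 12.3
gripper_force: 0.4
time_s: 15.72
ee_pos: [503.6, 276.6, 26.1]
ee_rot: [180.0, 0.0, 89.1]
force: [1.7, 0.2, -0.8]
gripper_width: 11.9
gripper_force: 45.0
```

```bash
python3 -m crank '0.9 0 0 -20 0 0 0; 0.9 0 0 -40 0 0 0; 0.9 0 0 -40 0 0 0; 0.9 0 0 0 0 0 0;0.9 0 0 0 0 0 0'; python3 - <<'E'
from h import *
plan(558.2,11.2,125,79,6)
E
```

```text
time_s: 16.35
ee_pos: [502.3, 276.0, 124.6]
ee_rot: [-179.8, 0.1, 89.1]
force: [-0.2, -0.2, -3.0]
gripper_width: 11.2
gripper_force: 45.0
[-44.   10.   -0.1   1.7]
[-43.7  11.3  -0.1   1.7]
[-43.3  12.6  -0.1   1.7]
[-42.9  13.8  -0.1   1.7]
[-42.5  15.1  -0.1   1.7]
[-42.   16.3  -0.1   1.7]
```

```bash
python3 -m crank '0.9 -44 10 0 0 0 1.7; 0.9 -44 11 0 0 0 1.7; 0.9 -43 13 0 0 0 1.7; 0.9 -43 14 0 0 0 1.7; 0.9 -42.5 15 0 0 0 1.7; 0.9 -42 16 0 0 0 1.7; 0.9 0 0 30 0 0 0; 0.9 0 0 15 0 0 0; 0.9 0 0 0 0 0 0; 0.9 0 0 0 0 0 0'; python3 - <<'E'
from fit import *
plan(558.2,11.2,60,79)
S=shot("scene"); T=shot("top",2); np.save("pics/scene4.npy",S); np.save("pics/top4.npy",T)
a=S[130:250,150:290]; b=T[150:270,165:285]
cv2.imwrite("pics/s4.png",np.hstack([cv2.resize(a,(420,360)),cv2.resize(b,(360,360))]).clip(0,255).astype(np.uint8))
E
```

```text
time_s: 17.6
ee_pos: [559.6, 12.4, 81.3]
ee_rot: [180.0, -0.0, 79.0]
force: [0.2, -0.0, -1.8]
gripper_width: 11.9
gripper_force: 45.0
[-1.4 -1.1 21.3  0. ]
```

View pics/s4.png

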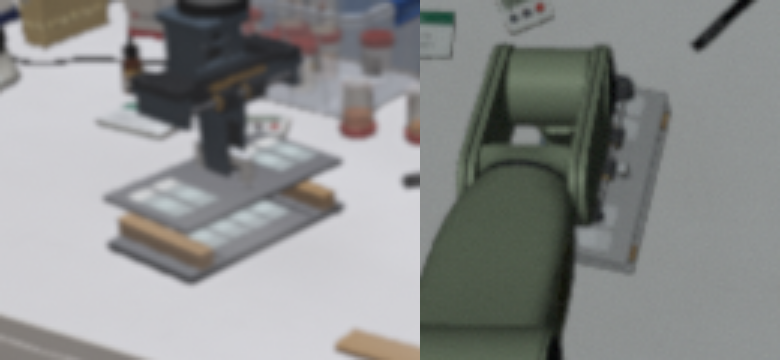

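The upper board hangs level above both sticks: scene crop (225,180), sticks at (165,240) and (315,190). Now I set it down.

```bash
python3 -m crank '0.9 -1.4 -1.1 12 0 0 0; 0.9 0 0 7 0 0 0; 0.9 0 0 2.5 0 0 0; 0.9 0 0 1 0 0 0; 0.9 0 0 0.5 0 0 0; 0.9 0 0 0 0 0 0;0.9 0 0 0 0 0 0'
```

```text
time_s: 18.77
ee_pos: [558.0, 10.6, 58.3]
ee_rot: [180.0, -0.0, 78.9]
force: [-0.6, -0.3, -2.6]
gripper_width: 11.9
gripper_force: 45.0
```

```bash
python3 -m crank '0.9 0 0 0.5 0 0 0; 0.9 0 0 0 0 0 0'; python3 -m crank '0.9 0 0 0.4 0 0 0; 0.9 0 0 0 0 0 0'
```

```text
time_s: 19.02
ee_pos: [558.1, 10.6, 58.1]
ee_rot: [180.0, -0.0, 78.9]
force: [-0.9, 0.1, 1.9]
gripper_width: 11.5
gripper_force: 45.0
time_s: 19.27
ee_pos: [558.1, 10.6, 58.1]
ee_rot: [180.0, -0.0, 78.9]
force: [-1.9, 0.3, 5.1]
gripper_width: 12.0
gripper_force: 45.0
```

Contact at the expected height. Release, lift, and move clear for a look.

```bash
python3 -m crank '0.4 0 0 0 0 0 0; 0.1 0 0 0 0 0 0; 0.1 0 0 0 0 0 0; 0.1 0 0 -20 0 0 0; 0 0 0 -50 0 0 0; 0 0 0 -50 0 0 0; 0 0 0 -30 0 0 0'; python3 -m crank '0 55 0 0 0 0 0; 0 60 0 0 0 0 0; 0 60 0 0 0 0 0; 0 60 0 0 0 0 0; 0 60 0 0 0 0 0;0 0 0 0 0 0 0'; python3 - <<'E'
from prof import *
T=shot("top"); S=shot("scene"); np.save("pics/top5.npy",T); np.save("pics/scene5.npy",S)
p=np.array([556.8,10.5,np.radians(-11)])
us=np.arange(-130,130,.5); vs=np.arange(-85,85,.5)
for v in((-55,-42),(42,55)): print("ends",edges(-bprof("top",T,p,40,us,np.arange(*v,1.)).mean((1,2)),us))
for u in((-105,-85),(85,105)): print("sides",edges(-bprof("top",T,p,40,np.arange(*u,1.),vs).mean((0,2)),vs))
sc=np.array([6,6,.06])
m=lambda p:[box(p,230,130,40)]
q,s=fit([("top",T,diff)],m,p,sc); print("stack",deg(q),s)
a=S[130:250,150:290]; b=T[150:270,165:285]
cv2.imwrite("pics/s5.png",np.hstack([cv2.resize(a,(420,360)),cv2.resize(b,(360,360))]).clip(0,255).astype(np.uint8))
E
```

```text
time_s: 20.15
ee_pos: [558.8, 10.6, 209.9]
ee_rot: [179.8, -0.0, 78.9]
force: [-0.1, 0.2, 0.2]
gripper_width: 45.6
gripper_force: 0.0
time_s: 20.9
ee_pos: [614.4, 304.3, 205.8]
ee_rot: [-180.0, -0.0, 79.2]
force: [0.3, -0.8, -0.1]
gripper_width: 45.1
gripper_force: 0.0
ends [-120.5, -108.8, -104.8, -102.9, -96.8, -92.8, -86.8, 112.5]
ends [-120.8, 3.6, 8.4, 112.7]
sides [-70.0, -60.3, 61.0, 62.6]
sides [-69.8, -39.5, 40.7, 63.9]
stack [555.3, 10.9, -11.02] 0.9753234557595993
```

View pics/s5.png

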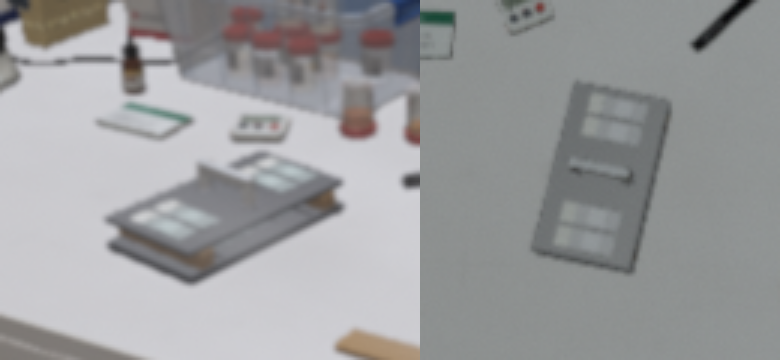

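Scene crop: the upper board rests level on both sticks, with corners at (108,218), (190,250) and (342,182) stacked over the lower board's. As a numeric check, I fit the upper/lower offset in both views.

```bash
python3 - <<'E'
from prof import *
T=np.load("pics/top5.npy"); S=np.load("pics/scene5.npy"); T0=np.load("pics/top.npy"); T2=np.load("pics/top2.npy"); S2=np.load("pics/scene2.npy")
m=lambda p:[box(p,230,130,12),box(p,20,130,20,12,90),box(p,20,130,20,12,-90),box([p[0],p[1],p[2]+p[5]],230,130,8,32,p[3],p[4])]
for c,I,p in(("top",T,[555.6,11.,-.192]),("scene",S,[561.4,13.5,-.19])):
    q,s=fit([(c,I,diff)],m,np.array(p+[0,0,0.]),np.array([4,4,.04,4,4,.04])); print(c,deg(q),np.degrees(q[5]),s)
# half-level edges against plain background/board levels, top camera
def half(I,p,z,us,v):
    a=bprof("top",I,p,z,us,np.arange(*v,1.)).mean((1,2)); return edges(-a,us)
P=np.array([556.8,10.5,np.radians(-11)])
for v in((-55,-42),(42,55)):
    print("lower far z12 before",half(T2,P,12,np.arange(108,126,.5),v)," upper far z40",half(T,P,40,np.arange(104,126,.5),v),
      " upper on table z8",half(T0,np.array([502.4,276.6,-.014]),8,np.arange(104,126,.5),v))
us=np.arange(-20,20,1.)
print("bar z74",[int(x) for x in bprof("top",T,P,74,us,np.arange(-30,30,1.)).mean((1,2))])
us=np.arange(525,565,.5); X=bprof("top",T0,np.array([0,-265,.052]),20,us,np.arange(-50,50,1.)); print("loose",edges((X[...,2]-X[...,0]).mean(1),us))
E
```

```text
top [554.4, 9.9, -10.97, 2.4, 2.3, -0.0] -0.325643102086654 0.9886832610896255
scene [562.6, 15.0, -10.53, -4.1, -4.9, -0.0] -0.6736294119586643 0.9003642625339426
lower far z12 before [115.3]  upper far z40 [115.0]  upper on table z8 [116.6]
lower far z12 before [114.3]  upper far z40 [114.9]  upper on table z8 [115.4]
bar z74 [113, 113, 113, 112, 111, 110, 108, 106, 102, 99, 97, 98, 101, 106, 113, 119, 126, 131, 135, 137, 138, 137, 135, 132, 129, 125, 122, 119, 116, 114, 113, 112, 112, 112, 112, 112, 112, 112, 112, 112]
loose [534.2, 553.9]
```

```bash
python3 - <<'E'
from prof import *
T=np.load("pics/top5.npy"); T2=np.load("pics/top2.npy")
P=np.array([556.8,10.5,np.radians(-11)])
for n,I,z,us in(("lower",T2,12,[(-60,-20),(20,60)]),("upper",T,40,[(-105,-65),(-40,-15),(20,40),(65,105)])):
    for u in us:
        print(n,u,[edges(-bprof("top",I,P,z,np.arange(*u,1.),v).mean((0,2)),v) for v in(np.arange(-76,-54,.5),np.arange(54,76,.5))])
E
```

```text
lower (-60, -20) [[-67.2], [66.7]]
lower (20, 60) [[-67.0], [66.7]]
upper (-105, -65) [[-70.1, -59.6], [66.4]]
upper (-40, -15) [[-70.1, -57.4], [65.9]]
upper (20, 40) [[-70.1], [65.5]]
upper (65, 105) [[-69.8], [65.3]]
```

The upper board is within about 1 mm and 0.5° of the lower one, so I'm handing in.

```bash
python3 -c "
from workcell import env
print(env.state()['time_s'], env.job_done())"
```

```text
the job is handed in; nothing more can be done
21.3 None
```

The job is handed in at 21.3 s: the square spacer lies centred in the near seat, parallel to the far stick within about 0.5°, and the upper board rests level on both sticks, squarely above the lower board to about 1 mm and 0.5°.

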